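Seat a welded bracket in the jig and nip it with a seized clamp knob

TASK

Push the welded bracket along the jig's channel until it is fully home against the end stop, gently, without ramming it. Then break the seized clamp knob loose with a short firm clockwise twist, keep turning it as it runs freely until you feel the foot nip the bracket firmly, without overtightening, and let go. Leave the other things on the bench where they are.

Things in the scene. Friction and masses are not known exactly. Their poses are not given: they have to be found in the camera images.
- jig: Dark steel jig bed bolted to the bench, 300 (x) x 112 (y) x 12 mm. Origin: centre of its underside, on the bench. x runs along the channel towards the end stop; z up. Two guide rails, 8 mm wide and 6 mm high over the bed, run along its whole length, 53 mm apart. Stop and clamp are fixed on it, their axes parallel to its own.
- bracket: Loose welded steel bracket, 0.4 to 0.75 kg: a plate 150 (x) x 50 (y) x 8 mm lying on the jig bed between the rails (1.5 mm play each side), with an upright lug across its rear end. Origin: centre of the plate's underside; x points along the channel to the stop. It starts 30 to 85 mm short of the stop.
- bracket_lug (a point): Middle of the lug's thickness and width, 33 mm over the plate's underside, 15 mm below the lug's top. The lug is 10 mm thick (x), 40 mm wide (y); its rear face is flush with the plate's rear edge, 75 mm behind the bracket's origin. It can be pushed from behind or pinched.
- bracket_front (a point): Middle of the bracket's front edge face, which must end against the stop's face.
- stop: End stop, a plain steel block 16 (x) x 50 (y) x 22 mm fixed on the jig bed, origin at the centre of its underside.
- stop_face (a point): Middle of the stop's face that the bracket butts against, 4 mm over the jig bed; x points along the channel, out of the bracket and into the stop. It is rigid: more than about 40 N between bracket and stop counts as ramming.
- clamp: Grey clamp bridge over the channel, fixed 45 mm before the stop face: two posts 26 (x) x 16 (y) mm centred 44.5 mm either side of the channel's middle, and a crossbar 36 (x) x 105 (y) mm, its top 58 mm over the jig bed. Under it hangs a round foot 26 mm wide, above it sits the knob. Origin: on the jig bed below the knob's axis. Over 100 N at the foot is overtightening.
- knob (a joint): Knob angle, rad, 0 at start, growing clockwise seen from above, up to 1.9. Seized: it takes up to 0.6 N m at first, easing off by 0.33 rad; then it runs freely at 0.1 N m and stays where left. Its cam lowers the foot 8 mm per rad; the foot's height is unknown: it meets the bracket at 0.35 to 0.95 rad. Within 0.2 rad more the torque climbs steeply: 0.25 to 0.4 N m is a firm nip, over 0.6 too much.
- knob_grip (a point): Point on the knob's vertical axis at grip height, 26 mm over the crossbar's top. Black plastic knob: a disc 40 mm across and 8 mm high, on it an upright grip bar 52 mm long, 14 mm thick, from 8 to 38 mm over the crossbar. The point turns with the knob; its x axis lies along the bar (along the channel at the start); z up.
- hammer: Bystander: chipping hammer 260 mm long with a green bar handle, lying down.
- brush: Bystander: wire brush, 220 mm long wooden back, bristles down.
- coupon: Bystander: dark flat steel plate 100 x 70 x 10 mm.
- angle: Bystander: offcut of steel angle 120 mm long, 40 x 40 mm.
- tube: Bystander: short upright steel tube, 48 mm across, 60 mm high.
- spray: Bystander: grey can 60 mm across, 170 mm high.
- magnet: Bystander: block magnet 70 x 50 x 20 mm.
Not all that is in view belongs to the job. What is shaped like the bracket but purple is not meant.

How it is judged:
On the way, in this order (a step that is already met when the one before it is completed fails the run):
1. the bracket is home against the end stop, the clamp knob still untouched (x of bracket_front in the frame of stop_face above -0.0025 m and value of joint knob below 0.1 rad), for 0.2 s.
2. the knob has been broken loose (value of joint knob above 0.3 rad), for 0.1 s.
At the end, for the whole second after the job is handed in: The bracket lies flat (within 3 degrees) and at rest with its front edge within 2.5 mm of the stop's face, and the clamp's foot presses on it with more than 4 N (x of bracket_front in the frame of stop_face above -0.0025 m and contact force between clamp and bracket above 4 N and angle between bracket's own z axis and vertical below 0.05 rad and linear speed of bracket below 0.01 m/s); the robot touches nothing.
It fails at once if the bracket is rammed against the stop (over 40 N) (contact force between bracket and stop above 40 N).
It fails at once if the clamp is overtightened (over 100 N at the foot) (contact force between clamp and bracket above 100 N).
It fails at once if a bystander is moved by more than 20 mm (distance of any of hammer, brush, coupon, angle, tube, spray, magnet from where it was at the start of the episode above 0.02 m).
It also fails if it takes over 69 s, if anything falls off the work surface, if the arm or the gripper's body presses on something with over 40 N, if the wrist force passes 120 N, or if a joint passes its speed limit or range.

ROBOT

A 6-joint arm with a two-finger parallel gripper is mounted at the origin on the work surface. World frame = base frame: x ahead of the robot, y to its left, z up, the work surface at z = 0. Lengths are in m, angles in rad, forces in N, time in s.
With the tool pointing down it reaches from about 0.35 to 0.775 m from the base axis. Payload 5.5 kg.
Tool frame: the origin (TCP) lies midway between the tips of the shut fingers; the grasp point (between the pads) lies 19 mm behind it; z points along the fingers, y is the line along which they close (so a half turn about z gives the same grasp; the last joint's range is limited). The gripper opens to 85 mm and grips with 20 to 120 N. Pads are 22 mm wide; open, the fingers measure 114 mm over their backs; the gripper's body (76 mm by 85 mm) begins 54 mm behind the grasp point. The pads swing forward as they close: fully open they stand 13 mm farther back than shut.
Start: joints at [-1.312, 0.313, 0.046, 1.304, 0, 1.431], TCP at [0.223, -0.53, 0.204] pointing down, gripper open.
Joint ranges: [-2.76, 2.76], [-0.86, 1.69], [-1.03, 1.26], [-2.2, 2.34], [-1.47, 1.5], [-3.14, 3.14]. Speed limits (rad/s): [2.57, 2.57, 3.14, 3.14, 3.14, 3.14].

INTERFACE

Orientations are given as a unit quaternion [w, x, y, z].
In Python, from workcell import telemetry, imaging, env gives the robot as it stands. The module is installed in compiled form; this text tells all that it offers.
- The arm moves only by the tool step_arm, never from a script. Its argument "moves" is a list of rows, each a list of 3 entries, a list of its own where there are three numbers: the shift along the tool's x, y, z in mm, then the turn, a rotation vector about the tool's x, y, z in rad, then the finger opening in mm, from 0 to 85.4. A call has 1 to 8 rows; each row is the pose to reach, as a shift and turn from the pose commanded when the call began, along the tool's axes at that moment; what a row does not reach only later rows make up. A row lasts 1/12 s, in which the tool goes at most 41.7 mm and 7.16 degrees, less where a joint would pass 70% of its speed; a pose out of reach is approached as far as the arm can. A call with a gripper value outside its range is refused whole. The fingers move at their own pace and stop on an object; "grip_force" is the grip in N (left out, the last holds). Time passes only in rows, so rows that repeat a pose let the fingers close. It gives the time, the measured TCP pose, the force, the opening and the grip force at its end, in the units of the state.
- telemetry.get_state(): the state, without advancing time (a new reading comes with each control period).
- imaging.read_camera(name): name is "scene" or "top" or "wrist"; returns the picture (400x640x3 uint8, red, green, blue); there is no depth.
- imaging.camera_params(name): a dict with "camera_matrix" (3x3 intrinsics, pixels), "D" ([k1, k2, p1, p2, k3] as OpenCV has them; the pictures are not rectified), "pose" (4x4, takes a point from camera to world coordinates). Camera axes: x right, y up, looking along -z (the intrinsics and any distortion apply to the point x, -y, -z); pixel columns grow to the right and rows downward; lengths in m; the calibration is good to about 2 mm. A picture is of the moment at which its call begins: read the wrist's pose just before it. camera_params takes no time and is no camera call; for the wrist camera it gives the pose at the moment of the call.
- env.hand_in(): hands the job in; it is judged then, once.
The state is a dict: "clock": time; "joint_pos": joint angles; "qvel": joint speeds; "tau": joint torques, N m; "tcp_pos": TCP position; "orientation": TCP orientation; "wrist_force": force on the tool from outside, world axes, zero at the start; "ft_torque": the same for the moment, N m; "finger_gap": finger opening in m; "grip_force": force on a finger pad.
Only numpy, scipy, OpenCV 4.12 (cv2) and the standard library are available. Lean on these libraries where they do the work, as an engineer would, in place of code of your own. Each camera call takes 0.05 s, during which the arm holds its last target. There are 200 camera calls.

## Working session

There is one attempt and no reset: what is moved stays moved. The work goes in short steps, Python scripts to look and compute and a tool call to move; the robot and the scene stay as the last step left them, time stands still between calls to the robot, and variables do not carry over. Pictures are saved under pics/ and viewed, at most 10 in all, crops included, and the job is handed in when it is done.

Besides the shell and the picture viewer there is one more tool, called after "Call:" as name(argument=value, ...), one argument or row to a line, values as JSON. step_arm: Moves the arm, as the interface text tells. Its arguments: {"type":"object","properties":{"moves":{"type":"array"},"grip_force":{"type":"number"}},"required":["moves"]}

```bash
mkdir -p pics; python3 - <<'E'
from workcell import telemetry, imaging
import cv2,numpy as np
for n in("scene","top"):
    im=imaging.read_camera(n); cv2.imwrite(f"pics/{n}0.png",im[:,:,::-1])
    p=imaging.camera_params(n); print(n,p)
print(telemetry.get_state())
E
```

```text
scene {'camera_matrix': array([[382.66578031,   0.        , 326.23208388],
       [  0.        , 382.66578031, 194.70059933],
       [  0.        ,   0.        ,   1.        ]]), 'D': array([0.0042246, 0.       , 0.       , 0.       , 0.       ]), 'pose': array([[-0.42657049, -0.49408457,  0.75757379,  1.27595355],
       [ 0.90439666, -0.22355442,  0.36344201,  0.33045963],
       [-0.01021212,  0.84018085,  0.54221016,  0.55095476],
       [ 0.        ,  0.        ,  0.        ,  1.        ]])}
top {'camera_matrix': array([[430.30235327,   0.        , 311.89504274],
       [  0.        , 430.30235327, 195.08935262],
       [  0.        ,   0.        ,   1.        ]]), 'D': array([-0.05043331,  0.        ,  0.        ,  0.        ,  0.        ]), 'pose': array([[-0.02303327,  0.9860765 , -0.16468945,  0.42627983],
       [-0.99970873, -0.0215306 ,  0.01090378,  0.00203081],
       [ 0.0072061 ,  0.16489263,  0.9862852 ,  1.07472626],
       [ 0.        ,  0.        ,  0.        ,  1.        ]])}
{'clock': 0.1, 'joint_pos': array([-1.31162310e+00,  3.13952432e-01,  4.50718542e-02,  1.30359135e+00,
        2.54347783e-05,  1.43117217e+00]), 'qvel': array([ 0.00052468, -0.00095677,  0.0025121 ,  0.00064548, -0.00073212,
        0.00011978]), 'tau': array([ 2.58592714e-03, -4.81723881e+01,  2.99244922e+01,  1.26540090e-02,
       -9.64252285e-05, -2.41386431e-06]), 'tcp_pos': array([ 0.22313384, -0.52939191,  0.20357416]), 'orientation': array([-8.37061559e-04,  9.80185521e-01,  1.98079888e-01, -3.73545043e-05]), 'wrist_force': array([ 0.56945307, -0.35269452, -0.25942444]), 'ft_torque': array([ 0.04586792, -0.01787382, -0.009375  ]), 'grip_force': 0.0, 'finger_gap': 0.08534103097778159}
```

View pics/scene0.png

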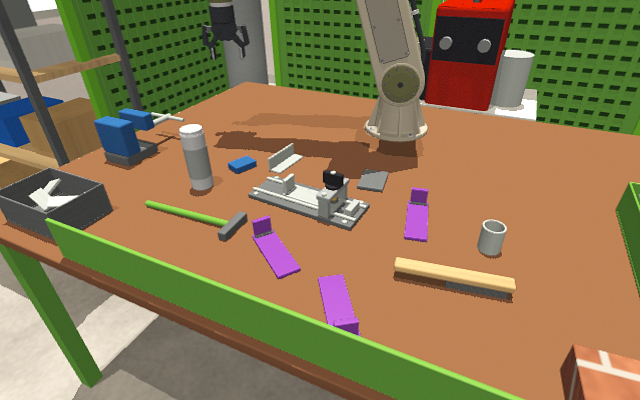

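View pics/top0.png

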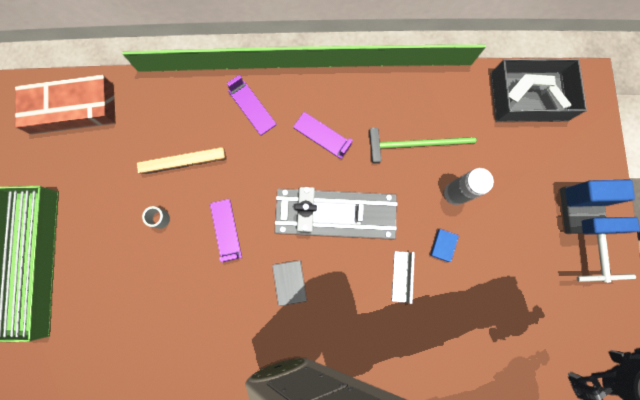

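The scene picture shows the jig at about (310,200), with the clamp knob at (333,180) and the bracket's lug at (288,185). The top view shows the jig spanning (276-397, 190-238), the knob at (305,208), the stop at (284,209) and the lug at (360,213).

Things in the top view that could be taken for the bracket: purple decoys at (226,230), (252,108) and (323,135), the steel angle at (403,277), and the light plate in the jig at (338,212). I choose the plate in the jig and check it in one close crop.

```bash
python3 - <<'E'
import cv2
a=cv2.imread("pics/top0.png")[180:248,268:404]
cv2.imwrite("pics/crop.png",cv2.resize(a,None,fx=5.8,fy=5.8,interpolation=cv2.INTER_CUBIC))
E
```

```text
(no output)
```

View pics/crop.png

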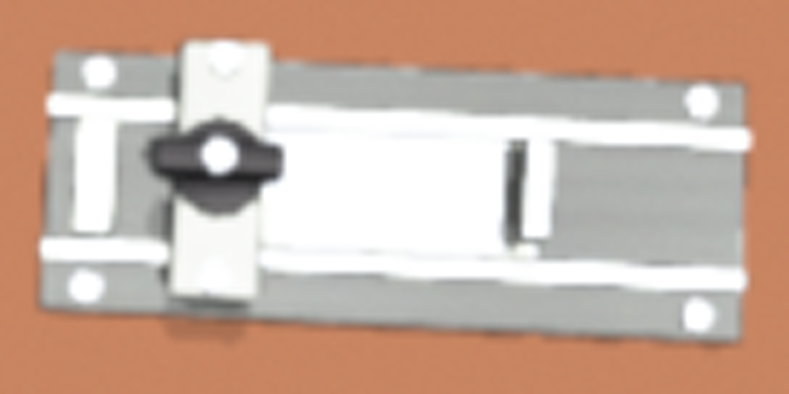

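The crop confirms it: a light plate with its lug at crop (537,188), between the rails. Bed corners are at crop (57,52), (747,84), (738,340) and (40,308), crossbar corners at (185,42) to (253,300), the stop's face edge at x≈113, and the knob bar from (150,157) to (282,160).

```bash
cat > h.py <<'E'
import numpy as np,cv2
from workcell import imaging,telemetry
def ray(name,uv,z,p=None):
    p=p or imaging.camera_params(name)
    n=cv2.undistortPoints(np.array(uv,float).reshape(-1,1,2),p["camera_matrix"],p["D"])[:,0]
    T=p["pose"];d=np.c_[n[:,0],-n[:,1],-np.ones(len(n))]@T[:3,:3].T;o=T[:3,3]
    return o+d*((z-o[2])/d[:,2])[:,None]
E
python3 - <<'E'
from h import *
c=lambda l:(np.array(l,float)+.5)/5.8-.5+[268,180]
np.set_printoptions(precision=4,suppress=True)
bed=ray("top",c([(57,52),(747,84),(738,340),(40,308)]),.012)
print("bed",bed,bed.mean(0))
ax=(bed[0]+bed[3]-bed[1]-bed[2])/2;print("len",np.linalg.norm(ax),"yaw",np.arctan2(ax[1],ax[0]), "w",np.linalg.norm(bed[0]-bed[3]))
for n,l,z in(("bar",[(185,42),(270,44),(253,300),(170,297)],.07),("stop",[(78,118),(116,118),(110,232),(73,232)],.034),("lug",[(527,135),(555,138),(545,238),(522,236)],.06),("knob",[(150,157),(282,160)],.108)):
    q=ray("top",c(l),z);m=q.mean(0);e=ax/np.linalg.norm(ax);s=(m-bed.mean(0))
    print(n,q[:,:2].tolist(),m,"along",s@e,"across",s[1]*e[0]-s[0]*e[1])
E
```

```text
bed [[ 0.6223  0.0764  0.012 ]
 [ 0.6017 -0.2221  0.012 ]
 [ 0.4912 -0.2122  0.012 ]
 [ 0.5117  0.0848  0.012 ]] [ 0.5567 -0.0683  0.012 ]
len 0.2984483572726518 yaw 1.5020299908701034 w 0.11089302232413577
bar [[0.6145779389028239, 0.019933762806092215], [0.6129896177342109, -0.014841298748343666], [0.5083439555911476, -0.005494690644462084], [0.5102971307591164, 0.02788991220037383]] [0.5616 0.0069 0.07  ] along 0.07529964684296339 across 0.0003342507691621484
stop [[0.5896995233803485, 0.06630134744703449], [0.589349409003298, 0.05027349298229573], [0.5410937465040908, 0.05345766320585934], [0.5414325167201989, 0.06894829291006313]] [0.5654 0.0597 0.034 ] along 0.12831192724060023 across 0.00013472889646745471
lug [[0.574485751557572, -0.11985734235142152], [0.572982397531308, -0.13135146451813015], [0.5317772270377835, -0.12550707060217825], [0.5328139759894437, -0.11611971774690899]] [ 0.553  -0.1232  0.06  ] along -0.05506034868578233 across -8.673728138928853e-05
knob [[0.5620367715409011, 0.033770337679164875], [0.5597188555622529, -0.01779188863525795]] [0.5609 0.008  0.108 ] along 0.07636797339916426 across 0.001083776464352054
```

Call:
step_arm(
  moves=[
    [[270,-130,-40],[0,0,-0.9],0],
    [[270,-130,-40],[0,0,-0.9],0],
    [[270,-130,-40],[0,0,-0.9],0],
    [[270,-130,-40],[0,0,-0.9],0],
    [[270,-130,-40],[0,0,-0.9],0],
    [[270,-130,-40],[0,0,-0.9],0],
    [[270,-130,-40],[0,0,-0.9],0],
    [[270,-130,-40],[0,0,-0.9],0],
  ],
  grip_force=40,
)

```text
clock: 0.77
tcp_pos: [0.4244, -0.3011, 0.2451]
orientation: [0.0, 0.793, 0.609, 0.001]
wrist_force: [-0.3, -0.0, -0.1]
finger_gap: 0.0001
grip_force: 0.0
```

```bash
cat > d.py <<'E'
# print shift/turn in tool axes to reach jig coords (along, across, z world) with tool x along jig
import sys
from h import *
from scipy.spatial.transform import Rotation as R
a,b,z=map(float,sys.argv[1:4]); yaw=1.502
s=telemetry.get_state()
e=np.array([np.cos(yaw),np.sin(yaw)]);n=np.array([-e[1],e[0]])
C=np.array([.5567,-.0683])
Rt=R.from_quat(np.roll(s["orientation"],-1))
g=np.r_[C+a*e+b*n,z]
Rg=R.from_matrix(np.array([[e[0],-n[0],0],[e[1],-n[1],0],[0,0,-1]]))
p=s["tcp_pos"];print("t",s["clock"],"jig pos",(p[:2]-C)@e,(p[:2]-C)@n,p[2])
print("shift mm",np.round(Rt.inv().apply(g-p)*1e3,1),"turn",np.round((Rt.inv()*Rg).as_rotvec(),4))
print("F jig",s["wrist_force"][:2]@e,s["wrist_force"][:2]@n,s["wrist_force"][2],"Mz",s["ft_torque"],"q",np.round(s["joint_pos"],2),"gap",s["finger_gap"],s["grip_force"])
E
python3 d.py -.09 0 .2
```

```text
t 0.7667 jig pos -0.241348976966399 0.11598850966320315 0.24514011547101391
shift mm [170.7  84.7  45.5] turn [ 0.0014 -0.0013 -0.1931]
F jig -0.05721851727784843 0.31283839100386523 -0.12764947261345985 Mz [-0.01868842  0.00291433  0.00947757] q [-0.77  0.2  -0.01  1.37  0.    1.06] gap 0.00010943794304309434 0.0
```

Call:
step_arm(
  moves=[
    [[171,85,45],[0,0,-0.193],0],
    [[171,85,45],[0,0,-0.193],0],
    [[171,85,45],[0,0,-0.193],0],
    [[171,85,45],[0,0,-0.193],0],
    [[171,85,45],[0,0,-0.193],0],
    [[171,85,45],[0,0,-0.193],0],
    [[171,85,45],[0,0,-0.193],0],
  ],
)

```text
clock: 1.35
tcp_pos: [0.5495, -0.162, 0.198]
orientation: [-0.001, 0.734, 0.68, -0.001]
wrist_force: [0.3, 0.3, 0.8]
finger_gap: -0.0001
grip_force: 0.0
```

```bash
python3 - <<'E'
from h import *
p=imaging.camera_params("wrist");im=imaging.read_camera("wrist");cv2.imwrite("pics/w1.png",im[:,:,::-1])
import pickle;pickle.dump(p,open("w1.pkl","wb"));print(p)
E
python3 d.py -.09 0 .04
```

```text
{'camera_matrix': array([[323.16233764,   0.        , 318.43444697],
       [  0.        , 323.16233764, 199.56690765],
       [  0.        ,   0.        ,   1.        ]]), 'D': array([-0.05727665,  0.        ,  0.        ,  0.        ,  0.        ]), 'pose': array([[ 0.99707984,  0.07160199,  0.02655102,  0.55578393],
       [-0.07631785,  0.94665752,  0.31307369, -0.08182995],
       [-0.00271803, -0.31418578,  0.94935763,  0.36707647],
       [ 0.        ,  0.        ,  0.        ,  1.        ]])}
t 1.4 jig pos -0.09507876270724099 0.0010347521130806105 0.19866157075625865
shift mm [  5.1   1.3 158.7] turn [-0.0017  0.     -0.0094]
F jig -0.3369355523679502 1.3774904479914485 0.6609132450657396 Mz [-0.01115651 -0.03913719 -0.00978497] q [-0.43  0.31  0.03  1.29 -0.    1.22] gap 0.00018420681183184794 0.0
```

View pics/w1.png

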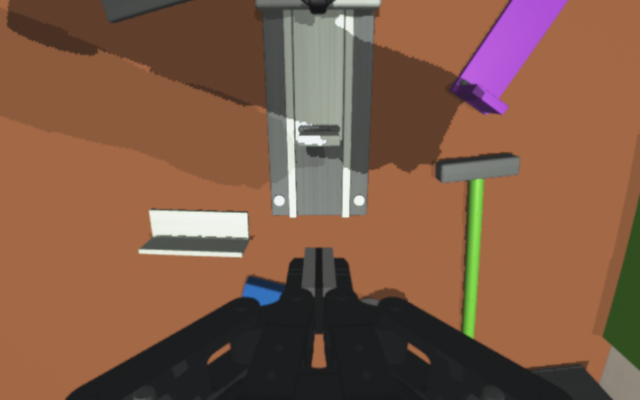

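The wrist view shows the lug at about (320,135), centred between the rails, with its bright top face over rows 136-146. The closed fingertips are at (319,250).

```bash
python3 - <<'E'
from h import *
import pickle;p=pickle.load(open("w1.pkl","rb"))
e=np.array([np.cos(1.502),np.sin(1.502)]);C=np.array([.5567,-.0683])
for n,uv,z in(("lugtop",[(320,136),(320,146),(299,141),(341,141)],.06),("bed rear corners",[(273,215),(368,214)],.012),("bar edge",[(257,5),(380,5)],.07)):
    q=ray("",uv,z,p)[:,:2]-C;print(n,np.round(q@e,4),np.round(q@[-e[1],e[0]],4))
E
```

```text
lugtop [-0.0521 -0.0616 -0.0567 -0.057 ] [-0.0004 -0.0003  0.0195 -0.0202]
bed rear corners [-0.1499 -0.1493] [ 0.0555 -0.0563]
bar edge [0.0574 0.0566] [ 0.0509 -0.0504]
```

Call:
step_arm(
  moves=[
    [[5,1,40],[0,0,-0.009],0],
    [[5,1,80],[0,0,-0.009],0],
    [[5,1,120],[0,0,-0.009],0],
    [[5,1,150],[0,0,-0.009],0],
    [[5,1,162],[0,0,-0.009],0],
    [[5,1,162],[0,0,-0.009],0],
    [[5,1,162],[0,0,-0.009],0],
  ],
)

```text
clock: 1.98
tcp_pos: [0.5499, -0.1597, 0.0374]
orientation: [-0.0, 0.732, 0.681, -0.0]
wrist_force: [-0.6, 0.6, 0.6]
finger_gap: -0.0
grip_force: 0.0
```

```bash
python3 d.py -.075 0 .036
```

```text
t 1.9833 jig pos -0.09169886875354173 0.0005424030210625951 0.037377798001747
shift mm [16.7  0.5  1.4] turn [-0.0011 -0.0001 -0.0036]
F jig 0.5894272406354127 0.6359985318874419 0.6356650247456677 Mz [-0.00333842 -0.02837405  0.04147705] q [-0.42  0.41 -0.24  0.92 -0.    1.22] gap -7.058392868777209e-06 0.0
```

Call:
step_arm(
  moves=[
    [[4,0.5,1],[0,0,-0.003],0],
    [[8,0.5,1],[0,0,-0.003],0],
    [[12,0.5,1],[0,0,-0.003],0],
    [[15,0.5,1],[0,0,-0.003],0],
    [[17,0.5,1],[0,0,-0.003],0],
    [[19,0.5,1],[0,0,-0.003],0],
    [[21,0.5,1],[0,0,-0.003],0],
    [[23,0.5,1],[0,0,-0.003],0],
  ],
)

```text
clock: 2.65
tcp_pos: [0.553, -0.1353, 0.0365]
orientation: [0.0, 0.73, 0.683, -0.0]
wrist_force: [0.4, -0.6, 0.1]
finger_gap: -0.0002
grip_force: 0.0
```

```bash
python3 d.py -.048 0 .036
```

```text
t 2.65 jig pos -0.06709767348101466 -0.0009129501960584897 0.03646367914996499
shift mm [19.1 -0.9  0.5] turn [0.0001 0.0002 0.002 ]
F jig -0.528773005500548 -0.4138854767313354 0.10808982988021212 Mz [ 0.01493597  0.01787618 -0.03545524] q [-0.38  0.41 -0.25  0.92 -0.    1.26] gap -0.00024060511093563843 0.0
```

Call:
step_arm(
  moves=[
    [[2,0,0],[0,0,0],0],
    [[4,-0.5,0],[0,0,0],0],
    [[6,-1,0],[0,0,0],0],
    [[8,-1,0],[0,0,0],0],
    [[9.5,-1,0],[0,0,0],0],
    [[11,-1,0],[0,0,0],0],
    [[12.5,-1,0],[0,0,0],0],
    [[14,-1,0],[0,0,0],0],
  ],
)

```text
clock: 3.32
tcp_pos: [0.5529, -0.1215, 0.0364]
orientation: [0.0, 0.73, 0.683, -0.0]
wrist_force: [-0.1, 0.7, -0.7]
finger_gap: 0.0
grip_force: 0.0
```

```bash
python3 d.py -.048 0 .036
```

```text
t 3.3167 jig pos -0.05330694202892575 0.00012200619784976509 0.036404116782173784
shift mm [5.3 0.1 0.4] turn [0.0001 0.0001 0.0017]
F jig 0.6789293892279056 0.13675334260621205 -0.7377672120893713 Mz [ 0.01727122  0.01451998 -0.02348166] q [-0.36  0.4  -0.26  0.91 -0.    1.28] gap 4.892396460394154e-06 0.0
```

```bash
python3 - <<'E'
from h import *
p=imaging.camera_params("wrist");im=imaging.read_camera("wrist");cv2.imwrite("pics/w2.png",cv2.resize(im[0:300,200:440,::-1],None,fx=2,fy=2))
import pickle;pickle.dump(p,open("w2.pkl","wb"))
E
```

```text
(no output)
```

View pics/w2.png

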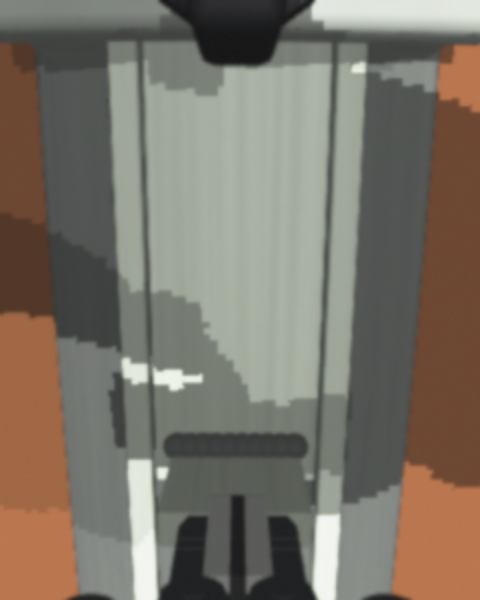

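The lug is at crop (237,440-510), with the closed fingers right behind it and their tips at row ~495. I work out the lug's rear edge from crop row ~511.

```bash
python3 - <<'E'
from h import *
import pickle;p=pickle.load(open("w2.pkl","rb"))
e=np.array([np.cos(1.502),np.sin(1.502)]);C=np.array([.5567,-.0683])
for r in (435,458,485,511):
    q=ray("",[(318,r/2)],.06,p)[:,:2]-C;print(r,q@e, ray("",[(318,r/2)],.02,p)[:,:2].dot(e)-C@e)
im=imaging.read_camera("wrist");g=im.mean(2)
print(np.round(g[215:270,285]).astype(int)); print(np.round(g[215:270,348]).astype(int))
E
```

```text
435 [-0.0300922] [-0.04586358]
458 [-0.03613075] [-0.05356332]
485 [-0.04341902] [-0.06285659]
511 [-0.050654] [-0.0720819]
[118 113  89  65  59  60  61  62  62  62  62  61  60  64  82  95  97  94
  94 100  97  93  92  92  92  91  92  91  91  91  91  91  91  91  90  91
  91  90  91  91  92 100 112 116 116 116 116 116 116 116 116 117 117 116
 115]
[119 110  79  59  59  59  62  63  64  64  64  62  62  65  79  87  90  89
  89  90  90  90  90  91  91  92  91  91  92  92  91  92  92  91  91  91
  92  91  91  91  91  96 110 116 118 117 110  95  80  72  63  57  53  51
  51]
```

```bash
python3 - <<'E'
from h import *
import pickle
e=np.array([np.cos(1.502),np.sin(1.502)]);C=np.array([.5567,-.0683])
for f,rs in(("w1",[-.061]),("w2",[-.061,-.055,-.051])):
  p=pickle.load(open(f+".pkl","rb"));T=np.linalg.inv(p["pose"])
  for r in rs:
    for n,a,z in(("rear base",r,.02),("rear top",r,.06),("front top",r+.01,.06),("front base",r+.01,.02),("bead front",r+.015,.02)):
        P=T@np.r_[C+a*e,z,1];uv=cv2.projectPoints(np.array([[P[0],-P[1],-P[2]]]),np.zeros(3),np.zeros(3),p["camera_matrix"],p["D"])[0].ravel()
        print(f,r,n,np.round(uv,1), "crop row",round(2*uv[1]))
im=cv2.imread("pics/w1.png").mean(2);print(np.round(im[115:155,312]).astype(int))
E
```

```text
w1 -0.061 rear base [319.6 139.6] crop row 279
w1 -0.061 rear top [319.7 145.4] crop row 291
w1 -0.061 front top [319.6 134.8] crop row 270
w1 -0.061 front base [319.6 130.1] crop row 260
w1 -0.061 bead front [319.5 125.4] crop row 251
w2 -0.061 rear base [319.1 239.8] crop row 480
w2 -0.061 rear top [319.3 273.4] crop row 547
w2 -0.061 front top [319.3 256.1] crop row 512
w2 -0.061 front base [319.2 225.2] crop row 450
w2 -0.061 bead front [319.2 217.7] crop row 435
w2 -0.055 rear base [319.1 231.1] crop row 462
w2 -0.055 rear top [319.3 263.1] crop row 526
w2 -0.055 front top [319.3 245.4] crop row 491
w2 -0.055 front base [319.2 216.2] crop row 432
w2 -0.055 bead front [319.2 208.5] crop row 417
w2 -0.051 rear base [319.2 225.2] crop row 450
w2 -0.051 rear top [319.3 256.1] crop row 512
w2 -0.051 front top [319.4 238.1] crop row 476
w2 -0.051 front base [319.2 210.1] crop row 420
w2 -0.051 bead front [319.2 202.3] crop row 405
[158 158 158 158 158 158 158 159 158 152 120  99 100  88  73  64  68  76
  79  92 159 231 242 243 243 243 243 241 217 169 134  92  61  54  54  54
  54  54  54  55]
```

```bash
python3 - <<'E'
from h import *
import pickle
e=np.array([np.cos(1.502),np.sin(1.502)]);C=np.array([.5567,-.0683])
for f,t,z0 in(("w1",-.095,.1987),("w2",-.0533,.0364)):
  p=pickle.load(open(f+".pkl","rb"));T=np.linalg.inv(p["pose"])
  for n,a,z in(("bar top rear",.057,.07),("bar bottom rear",.057,.05),("tcp",t,z0),("tcp+11",t+.011,z0),("tcp+11 up30",t+.011,z0+.03),("tcp-11",t-.011,z0)):
    P=T@np.r_[C+a*e,z,1];uv=cv2.projectPoints(np.array([[P[0],-P[1],-P[2]]]),np.zeros(3),np.zeros(3),p["camera_matrix"],p["D"])[0].ravel()
    print(f,n,np.round(uv,1),"crop row",round(2*uv[1]))
s=telemetry.get_state();print(s["tcp_pos"],p["pose"][:3,3])
im=imaging.read_camera("scene");cv2.imwrite("pics/s2.png",cv2.resize(im[150:240,230:390,::-1],None,fx=5,fy=5,interpolation=cv2.INTER_CUBIC))
E
```

```text
w1 bar top rear [318.7   4.5] crop row 9
w1 bar bottom rear [318.8  10.4] crop row 21
w1 tcp [320.3 242.1] crop row 484
w1 tcp+11 [320.2 224.4] crop row 449
w1 tcp+11 up30 [320.3 248.8] crop row 498
w1 tcp-11 [320.4 259.1] crop row 518
w2 bar top rear [320.1  11.3] crop row 23
w2 bar bottom rear [319.9  22.3] crop row 45
w2 tcp [319.2 240. ] crop row 480
w2 tcp+11 [319.3 222.3] crop row 445
w2 tcp+11 up30 [319.4 246.3] crop row 493
w2 tcp-11 [319.2 257. ] crop row 514
[ 0.552866   -0.12131965  0.03638106] [ 0.55801493 -0.04108835  0.20540231]
```

View pics/s2.png

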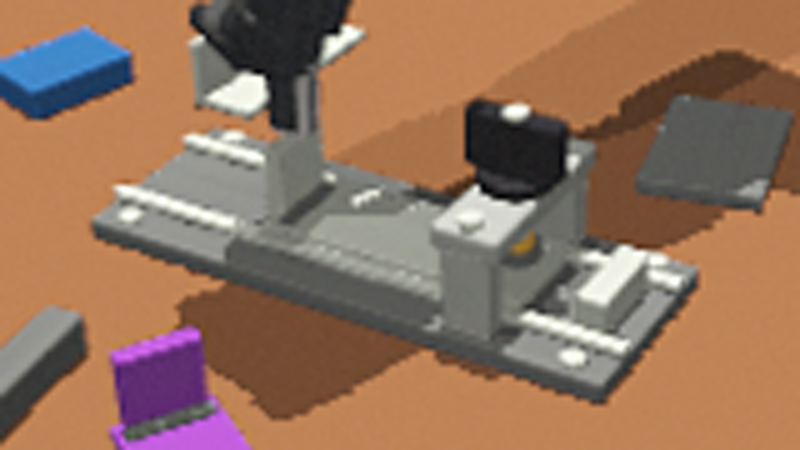

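```bash
python3 - <<'E'
from h import *
s=telemetry.get_state();t=s["tcp_pos"];p=imaging.camera_params("scene");T=np.linalg.inv(p["pose"])
e=np.array([np.cos(1.502),np.sin(1.502)]);C=np.array([.5567,-.0683]);nn=np.array([-e[1],e[0]])
def pr(n,X):
    P=T@np.r_[X,1];uv=cv2.projectPoints(np.array([[P[0],-P[1],-P[2]]]),np.zeros(3),np.zeros(3),p["camera_matrix"],p["D"])[0].ravel()
    print(n,np.round((uv-[230,150])*5,0))
for d in(0,.02,.03,.04,.06): pr("tcp+%g"%d,t+[0,0,d])
for r in(-.061,-.051):
  for a in(r,r+.01):
    for w in(-.02,.02):
      for z in (.02,.06): pr(("lug",r,a,w,z),np.r_[C+a*e+w*nn,z])
E
```

```text
tcp+0 [298. 173.]
tcp+0.02 [295. 140.]
tcp+0.03 [294. 123.]
tcp+0.04 [293. 106.]
tcp+0.06 [290.  71.]
('lug', -0.061, -0.061, -0.02, 0.02) [265. 215.]
('lug', -0.061, -0.061, -0.02, 0.06) [260. 148.]
('lug', -0.061, -0.061, 0.02, 0.02) [308. 179.]
('lug', -0.061, -0.061, 0.02, 0.06) [304. 114.]
('lug', -0.061, -0.051, -0.02, 0.02) [282. 220.]
('lug', -0.061, -0.051, -0.02, 0.06) [276. 153.]
('lug', -0.061, -0.051, 0.02, 0.02) [324. 184.]
('lug', -0.061, -0.051, 0.02, 0.06) [320. 118.]
('lug', -0.051, -0.051, -0.02, 0.02) [282. 220.]
('lug', -0.051, -0.051, -0.02, 0.06) [276. 153.]
('lug', -0.051, -0.051, 0.02, 0.02) [324. 184.]
('lug', -0.051, -0.051, 0.02, 0.06) [320. 118.]
('lug', -0.051, -0.040999999999999995, -0.02, 0.02) [298. 225.]
('lug', -0.051, -0.040999999999999995, -0.02, 0.06) [293. 158.]
('lug', -0.051, -0.040999999999999995, 0.02, 0.02) [340. 188.]
('lug', -0.051, -0.040999999999999995, 0.02, 0.06) [336. 123.]
```

The lug hasn't moved, and the fingers seem to end higher than the reported TCP. I lift clear, back off, and check where the tip really is.

Call:
step_arm(
  moves=[
    [[0,0,-15],[0,0,0],0],
    [[0,0,-30],[0,0,0],0],
    [[-20,0,-40],[0,0,0],0],
    [[-45,0,-40],[0,0,0],0],
    [[-60,0,-40],[0,0,0],0],
    [[-60,0,-40],[0,0,0],0],
    [[-60,0,-40],[0,0,0],0],
    [[-60,0,-40],[0,0,0],0],
  ],
)

```text
clock: 4.13
tcp_pos: [0.5482, -0.1809, 0.0757]
orientation: [-0.001, 0.731, 0.683, -0.0]
wrist_force: [0.5, 0.6, -0.3]
finger_gap: -0.0005
grip_force: 0.0
```

```bash
python3 d.py -.1 0 .02; python3 - <<'E'
from h import *
s=telemetry.get_state();t=s["tcp_pos"];p=imaging.camera_params("scene");T=np.linalg.inv(p["pose"])
e=np.array([np.cos(1.502),np.sin(1.502)])
def pr(n,X):
    P=T@np.r_[X,1];uv=cv2.projectPoints(np.array([[P[0],-P[1],-P[2]]]),np.zeros(3),np.zeros(3),p["camera_matrix"],p["D"])[0].ravel()
    print(n,np.round((uv-[220,120])*5,0))
for d in(0,.01,.02,.03): pr("tcp+%g"%d,t+[0,0,d])
im=imaging.read_camera("scene");cv2.imwrite("pics/s3.png",cv2.resize(im[120:220,220:350,::-1],None,fx=5,fy=5,interpolation=cv2.INTER_CUBIC))
E
```

```text
t 4.1333 jig pos -0.11292623396627968 0.0007329676751660538 0.07573088891114316
shift mm [12.9  0.8 55.7] turn [-0.0014 -0.001   0.0014]
F jig 0.6350587358798397 -0.4334364655126263 -0.3206125229321795 Mz [ 0.03952425 -0.02347701  0.02716293] q [-0.46  0.39 -0.17  1.01  0.    1.18] gap -0.0005007944021312208 0.0
tcp+0 [248. 230.]
tcp+0.01 [246. 213.]
tcp+0.02 [245. 196.]
tcp+0.03 [243. 178.]
```

View pics/s3.png

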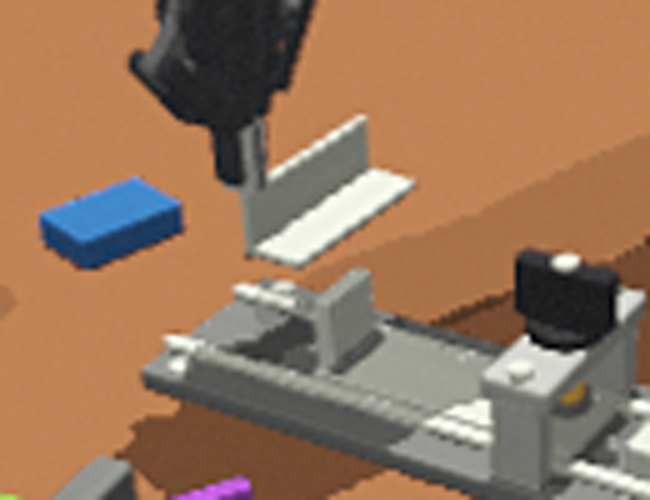

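The crop shows the true finger tips at about (245,185), while the reported TCP projects to (248,230). So the tips are about 27 mm above the reported TCP, which agrees with the wrist view. I descend accordingly, behind the lug, watching the force.

Call:
step_arm(
  moves=[
    [[13,0.5,20],[0,0,0],0],
    [[13,0.5,40],[0,0,0],0],
    [[13,0.5,46],[0,0,0],0],
    [[13,0.5,50],[0,0,0],0],
    [[13,0.5,54],[0,0,0],0],
    [[13,0.5,58],[0,0,0],0],
    [[13,0.5,60],[0,0,0],0],
    [[13,0.5,60],[0,0,0],0],
  ],
)

```text
clock: 4.85
tcp_pos: [0.5504, -0.1687, 0.0165]
orientation: [0.0, 0.73, 0.683, 0.0]
wrist_force: [-0.4, 0.8, 0.2]
finger_gap: 0.0001
grip_force: 0.0
```

```bash
python3 d.py -.075 0 .013
```

```text
t 4.85 jig pos -0.10057638620802346 -0.0005659238996384256 0.016497116479048793
shift mm [25.6 -0.5  3.5] turn [0.0003 0.0002 0.0016]
F jig 0.8022528809747258 0.4785925053657258 0.2295480449926675 Mz [ 0.00604411 -0.00949792  0.04856316] q [-0.44  0.44 -0.26  0.88 -0.    1.2 ] gap 0.00014254871306427117 0.0
```

Call:
step_arm(
  moves=[
    [[7,-0.5,4],[0,0,0],0],
    [[14,-0.5,4],[0,0,0],0],
    [[20,-0.5,4],[0,0,0],0],
    [[25,-0.5,4],[0,0,0],0],
    [[28,-0.5,4],[0,0,0],0],
    [[31,-0.5,4],[0,0,0],0],
    [[34,-0.5,4],[0,0,0],0],
    [[37,-0.5,4],[0,0,0],0],
  ],
)

```text
clock: 5.52
tcp_pos: [0.5525, -0.1318, 0.0126]
orientation: [0.001, 0.73, 0.683, -0.0]
wrist_force: [-0.5, -2.8, 0.1]
finger_gap: 0.0001
grip_force: 1.3
```

```bash
python3 d.py -.05 0 .013
```

```text
t 5.5167 jig pos -0.06362701411018463 -0.00014546358890555236 0.012611210503021685
shift mm [13.6 -0.1 -0.4] turn [0.0005 0.001  0.0015]
F jig -2.860203239655354 0.3163743654688032 0.14540057457804972 Mz [-0.49865672  0.00221805  0.02044582] q [-0.38  0.43 -0.28  0.86 -0.    1.26] gap 0.00010083950332295284 1.267510000616312
```

Call:
step_arm(
  moves=[
    [[2.5,0,0],[0,0,0],0],
    [[5,0,0],[0,0,0],0],
    [[7.5,0,0],[0,0,0],0],
    [[10,0,0],[0,0,0],0],
    [[12,0,0],[0,0,0],0],
    [[13.5,0,0],[0,0,0],0],
    [[14.5,0,0],[0,0,0],0],
    [[15.5,0,0],[0,0,0],0],
  ],
)

```text
clock: 6.18
tcp_pos: [0.5534, -0.1162, 0.0126]
orientation: [0.0, 0.73, 0.683, -0.0]
wrist_force: [-0.3, -4.5, 2.3]
finger_gap: -0.0
grip_force: 1.8
```

Call:
step_arm(
  moves=[
    [[0.5,0,0],[0,0,0],0],
    [[1,0,0],[0,0,0],0],
    [[1.5,0,0],[0,0,0],0],
    [[2,0,0],[0,0,0],0],
    [[2.5,0,0],[0,0,0],0],
    [[3,0,0],[0,0,0],0],
    [[3.5,0,0],[0,0,0],0],
  ],
)

```text
clock: 6.77
tcp_pos: [0.5537, -0.1128, 0.0126]
orientation: [0.0, 0.73, 0.683, -0.0]
wrist_force: [-0.8, -4.8, 3.2]
finger_gap: -0.0001
grip_force: 2.3
```

Call:
step_arm(
  moves=[
    [[0.4,0,0],[0,0,0],0],
    [[0.8,0,0],[0,0,0],0],
    [[1.2,0,0],[0,0,0],0],
    [[1.6,0,0],[0,0,0],0],
  ],
)

```text
clock: 7.1
tcp_pos: [0.5537, -0.1111, 0.0125]
orientation: [0.0, 0.73, 0.683, -0.0]
wrist_force: [-0.1, -5.0, 3.1]
finger_gap: 0.0001
grip_force: 2.4
```

Call:
step_arm(
  moves=[
    [[0.3,0,0],[0,0,0],0],
    [[0.6,0,0],[0,0,0],0],
    [[0.9,0,0],[0,0,0],0],
    [[1.2,0,0],[0,0,0],0],
  ],
)

```text
clock: 7.43
tcp_pos: [0.5537, -0.1098, 0.0124]
orientation: [0.0, 0.73, 0.683, -0.0]
wrist_force: [-0.1, -5.5, 3.6]
finger_gap: 0.0003
grip_force: 2.3
```

Call:
step_arm(
  moves=[
    [[0.3,0,0],[0,0,0],0],
    [[0.6,0,0],[0,0,0],0],
    [[0.9,0,0],[0,0,0],0],
  ],
)

```text
clock: 7.68
tcp_pos: [0.5537, -0.1098, 0.0125]
orientation: [0.001, 0.731, 0.683, -0.001]
wrist_force: [-1.8, -8.4, 4.2]
finger_gap: -0.0001
grip_force: 4.3
```

Call:
step_arm(
  moves=[
    [[0.3,0,0],[0,0,0],0],
    [[0.6,0,0],[0,0,0],0],
    [[0.9,0,0],[0,0,0],0],
  ],
)

```text
clock: 7.93
tcp_pos: [0.5537, -0.1099, 0.0125]
orientation: [0.001, 0.731, 0.683, -0.001]
wrist_force: [-1.3, -11.1, 3.9]
finger_gap: 0.0001
grip_force: 5.6
```

Contact with the stop is confirmed: the position has stalled at the expected 31 mm of travel while the force rises to 11 N. I back off and rise.

Call:
step_arm(
  moves=[
    [[-5,0,0],[0,0,0],0],
    [[-20,0,0],[0,0,0],0],
    [[-30,0,-20],[0,0,0],40],
    [[-30,0,-60],[0,0,0],40],
    [[-30,0,-100],[0,0,0],40],
    [[-20,0,-130],[0,0,0],40],
    [[0,0,-130],[0,0,0],40],
    [[0,0,-130],[0,0,0],40],
  ],
)

```text
clock: 8.6
tcp_pos: [0.5544, -0.1048, 0.144]
orientation: [-0.0, 0.729, 0.684, 0.002]
wrist_force: [-0.7, -0.2, 0.2]
finger_gap: 0.0398
grip_force: 0.0
```

```bash
python3 d.py .0755 .0005 .14
```

```text
t 8.6 jig pos -0.03655819020280797 -0.00022410338012518994 0.1440276417331014
shift mm [112.   -0.2   4.4] turn [ 0.0023 -0.0031  0.0045]
F jig -0.2775110041721294 0.6735711570723214 0.16096135269116008 Mz [ 0.01154663  0.06124813 -0.00935489] q [-0.33  0.31 -0.1   1.15  0.    1.3 ] gap 0.03975586375878732 0.0
```

Call:
step_arm(
  moves=[
    [[40,0,0],[0,0,0.004],40],
    [[80,0,0],[0,0,0.004],40],
    [[110,0,0],[0,0,0.004],40],
    [[110,0,0],[0,0,0.004],40],
    [[110,0,0],[0,0,0.004],40],
  ],
)

```text
clock: 9.02
tcp_pos: [0.5596, 0.004, 0.1406]
orientation: [-0.002, 0.73, 0.683, -0.001]
wrist_force: [-0.4, -1.0, -0.1]
finger_gap: 0.0398
grip_force: 0.0
```

```bash
python3 d.py .0755 .0005 .057; python3 - <<'E'
from h import *
p=imaging.camera_params("top");im=imaging.read_camera("wrist");cv2.imwrite("pics/w4.png",im[:,:,::-1])
E
```

```text
t 9.0167 jig pos 0.0723104414660262 0.002073048337685286 0.14064375838437615
shift mm [ 3.1  1.9 83.6] turn [-0.0038 -0.0013  0.0018]
F jig -1.0560777562193833 0.330437785889355 -0.14171525895374393 Mz [-0.01831275 -0.04789796 -0.06881819] q [-0.14  0.31 -0.11  1.15  0.    1.5 ] gap 0.039846188821865004 0.0
```

View pics/w4.png

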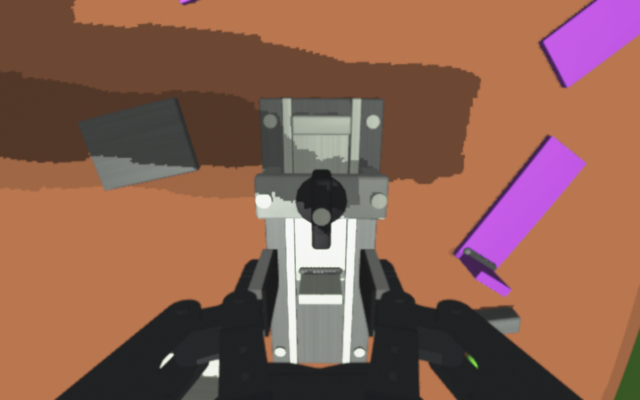

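The knob cap is at (321,215) with its bar along the channel, the fingers straddle it evenly, and the plate reaches the stop at row ~135. I descend onto the bar.

Call:
step_arm(
  moves=[
    [[3,1,30],[0,0,0],40],
    [[3,1,55],[0,0,0],40],
    [[3,1,68],[0,0,0],40],
    [[3,1,76],[0,0,0],40],
    [[3,1,82],[0,0,0],40],
    [[3,1,82],[0,0,0],40],
    [[3,1,82],[0,0,0],40],
  ],
)

```text
clock: 9.65
tcp_pos: [0.5626, 0.0041, 0.0607]
orientation: [0.0, 0.732, 0.681, 0.0]
wrist_force: [0.3, 0.3, -0.3]
finger_gap: 0.0402
grip_force: 0.0
```

```bash
python3 d.py .0755 .0005 .057
```

```text
t 9.65 jig pos 0.07263309985676897 -0.0009421325969863832 0.060688776715015685
shift mm [ 2.9 -1.5  3.7] turn [ 0.0003 -0.     -0.003 ]
F jig 0.28559508278071777 -0.3071580016212473 -0.2782525014509976 Mz [-0.00083004  0.03357785  0.07217825] q [-0.14  0.37 -0.23  0.96  0.    1.51] gap 0.040216585229898766 0.0
```

Call:
step_arm(
  moves=[
    [[2,-0.5,3],[0,0,0],40],
    [[2,-0.5,3],[0,0,0],25],
    [[2,-0.5,3],[0,0,0],10],
    [[2,-0.5,3],[0,0,0],10],
    [[2,-0.5,3],[0,0,0],10],
    [[2,-0.5,3],[0,0,0],10],
    [[2,-0.5,3],[0,0,0],10],
  ],
  grip_force=80,
)

```text
clock: 10.23
tcp_pos: [0.5616, 0.0068, 0.0583]
orientation: [0.0, 0.732, 0.682, -0.0]
wrist_force: [-3.3, 0.9, 5.4]
finger_gap: 0.0126
grip_force: 79.4
```

```bash
python3 d.py .0755 .0005 .057
```

```text
t 10.2333 jig pos 0.075293014320203 0.00023834964739579933 0.05830816972013466
shift mm [ 0.2 -0.3  1.3] turn [ 0.      0.0002 -0.0021]
F jig 0.6269217892977158 3.319538452936985 5.412229787741816 Mz [ 0.05241124  0.6389689  -0.03406739] q [-0.13  0.37 -0.24  0.96 -0.    1.51] gap 0.012559400068426704 79.44720983505249
```

Call:
step_arm(
  moves=[
    [[0,0,0],[0,0,0.08],10],
    [[0,0,0],[0,0,0.16],10],
    [[0,0,0],[0,0,0.24],10],
    [[0,0,0],[0,0,0.3],10],
    [[0,0,0],[0,0,0.3],10],
  ],
)

```text
clock: 10.65
tcp_pos: [0.5619, 0.0068, 0.0583]
orientation: [0.0, 0.826, 0.564, 0.0]
wrist_force: [-3.2, -0.0, 5.4]
finger_gap: 0.0124
grip_force: 79.6
```

```bash
python3 d.py .0755 .0005 .057
```

```text
t 10.65 jig pos 0.07525779449445395 -6.363124077343383e-05 0.0582813209857468
shift mm [ 0.1 -0.6  1.3] turn [ 6.000e-04  2.000e-04 -3.039e-01]
F jig -0.225743112451377 3.1673138573782644 5.440764135546282 Mz [-0.00595436  0.58070939 -0.22727437] q [-0.13  0.37 -0.24  0.96 -0.    1.81] gap 0.012351040231987116 79.60451602935791
```

Call:
step_arm(
  moves=[
    [[0,0,0],[0,0,0.03],10],
    [[0,0,0],[0,0,0.06],10],
    [[0,0,0],[0,0,0.06],10],
  ],
)

```text
clock: 10.9
tcp_pos: [0.562, 0.0067, 0.0583]
orientation: [0.0, 0.842, 0.54, 0.0]
wrist_force: [-3.7, 0.1, 6.1]
finger_gap: 0.0124
grip_force: 79.6
```

```bash
cat > m.py <<'E'
from h import *
s=telemetry.get_state();w,x,y,z=s["orientation"];print("turned",1.508-2*np.arctan2(y,x),"M",s["ft_torque"],"F",s["wrist_force"],"tau6",s["tau"][5],s["finger_gap"],s["clock"])
E
python3 m.py
```

```text
turned 0.36795010556746344 M [ 0.0361475   0.53228967 -0.19362688] F [-3.68411065  0.12150399  6.12667336] tau6 0.10655706049874425 0.01243832660075116 10.9
```

Call:
step_arm(
  moves=[
    [[0,0,0],[0,0,0.03],10],
    [[0,0,0],[0,0,0.06],10],
    [[0,0,0],[0,0,0.08],10],
    [[0,0,0],[0,0,0.08],10],
  ],
)

```text
clock: 11.23
tcp_pos: [0.562, 0.0067, 0.0583]
orientation: [0.0, 0.863, 0.506, 0.0]
wrist_force: [-3.3, -0.9, 5.5]
finger_gap: 0.0122
grip_force: 79.6
```

```bash
python3 m.py
```

```text
turned 0.4474156555982687 M [-0.04815106  0.5888316  -0.12018227] F [-3.30861876 -0.9428685   5.49111393] tau6 0.10532163782045245 0.012166443801672895 11.2333
```

Call:
step_arm(
  moves=[
    [[0,0,0],[0,0,0.03],10],
    [[0,0,0],[0,0,0.06],10],
    [[0,0,0],[0,0,0.08],10],
    [[0,0,0],[0,0,0.08],10],
  ],
)

```text
clock: 11.57
tcp_pos: [0.5621, 0.0066, 0.0583]
orientation: [0.0, 0.882, 0.471, 0.0]
wrist_force: [-2.4, 0.9, 6.2]
finger_gap: 0.0125
grip_force: 79.5
```

```bash
python3 m.py
```

```text
turned 0.5274451653463413 M [-0.12947938  0.538738   -0.08875552] F [-2.44692643  0.85823091  6.15292805] tau6 0.11910226196050644 0.012529944571791652 11.5667
```

Call:
step_arm(
  moves=[
    [[0,0,0],[0,0,0.03],10],
    [[0,0,0],[0,0,0.05],10],
    [[0,0,0],[0,0,0.05],10],
  ],
)

```text
clock: 11.82
tcp_pos: [0.5621, 0.0066, 0.0583]
orientation: [0.0, 0.894, 0.449, 0.0]
wrist_force: [-3.2, -0.0, 5.4]
finger_gap: 0.0123
grip_force: 79.5
```

```bash
python3 m.py
```

```text
turned 0.5774296407486559 M [-0.03959167  0.52932487 -0.07383959] F [-3.20918139e+00 -2.76950961e-03  5.39515163e+00] tau6 0.12757558375597 0.012328188309460053 11.8167
```

Call:
step_arm(
  moves=[
    [[0,0,0],[0,0,0.03],10],
    [[0,0,0],[0,0,0.05],10],
    [[0,0,0],[0,0,0.05],10],
  ],
)

```text
clock: 12.07
tcp_pos: [0.5621, 0.0065, 0.0583]
orientation: [0.0, 0.905, 0.426, 0.0]
wrist_force: [-1.8, -0.8, 5.2]
finger_gap: 0.012
grip_force: 79.5
```

```bash
python3 m.py
```

```text
turned 0.6275014388401443 M [-0.06653927  0.51141117 -0.10979048] F [-1.8096376  -0.80394657  5.1717949 ] tau6 0.1271369867026806 0.012021425632482605 12.0667
```

Call:
step_arm(
  moves=[
    [[0,0,0],[0,0,0.03],10],
    [[0,0,0],[0,0,0.06],10],
    [[0,0,0],[0,0,0.06],10],
  ],
)

```text
clock: 12.32
tcp_pos: [0.5621, 0.0065, 0.0583]
orientation: [0.0, 0.917, 0.399, 0.0]
wrist_force: [-2.7, -1.4, 5.5]
finger_gap: 0.0124
grip_force: 79.5
```

```bash
python3 m.py
```

```text
turned 0.6879611158360185 M [-0.1556218   0.49883083 -0.12079253] F [-2.68589786 -1.38359981  5.54276264] tau6 0.1609696727246046 0.012415837657973074 12.3167
```

Torque is starting to climb, so I take smaller steps.

Call:
step_arm(
  moves=[
    [[0,0,0],[0,0,0.015],10],
    [[0,0,0],[0,0,0.03],10],
    [[0,0,0],[0,0,0.03],10],
  ],
)

```text
clock: 12.57
tcp_pos: [0.5622, 0.0065, 0.0583]
orientation: [0.0, 0.923, 0.385, 0.0]
wrist_force: [-2.7, -1.0, 5.6]
finger_gap: 0.0124
grip_force: 79.5
```

```bash
python3 m.py
```

```text
turned 0.7172217877079708 M [-0.14837355  0.50930355 -0.04388459] F [-2.73912222 -1.01905617  5.57381619] tau6 0.09347773622721434 0.012366041326393797 12.5667
```

Call:
step_arm(
  moves=[
    [[0,0,0],[0,0,0.02],10],
    [[0,0,0],[0,0,0.04],10],
    [[0,0,0],[0,0,0.04],10],
  ],
)

```text
clock: 12.82
tcp_pos: [0.5622, 0.0065, 0.0583]
orientation: [0.001, 0.93, 0.366, 0.0]
wrist_force: [-1.7, -0.7, 4.7]
finger_gap: 0.0122
grip_force: 79.5
```

```bash
python3 m.py
```

```text
turned 0.7575110744886443 M [-0.17172992  0.500389   -0.06580015] F [-1.67490353 -0.72756904  4.7414803 ] tau6 0.11425292585045099 0.01222962716008391 12.8167
```

Call:
step_arm(
  moves=[
    [[0,0,0],[0,0,0.02],10],
    [[0,0,0],[0,0,0.04],10],
    [[0,0,0],[0,0,0.04],10],
  ],
)

```text
clock: 13.07
tcp_pos: [0.5622, 0.0065, 0.0583]
orientation: [0.001, 0.938, 0.348, 0.0]
wrist_force: [-1.8, -0.6, 5.4]
finger_gap: 0.0123
grip_force: 79.5
```

```bash
python3 m.py
```

```text
turned 0.7975456666276762 M [-0.21711748  0.45891437 -0.07706378] F [-1.79257394 -0.64426121  5.37157312] tau6 0.11586167151108384 0.01225294206822254 13.0667
```

Call:
step_arm(
  moves=[
    [[0,0,0],[0,0,0.02],10],
    [[0,0,0],[0,0,0.04],10],
    [[0,0,0],[0,0,0.04],10],
  ],
)

```text
clock: 13.32
tcp_pos: [0.5622, 0.0064, 0.0583]
orientation: [0.001, 0.944, 0.329, 0.0]
wrist_force: [-2.1, -1.1, 6.1]
finger_gap: 0.0125
grip_force: 79.5
```

```bash
python3 m.py
```

```text
turned 0.83748370558388 M [-0.25688419  0.47884379 -0.03529864] F [-2.10316292 -1.14300112  6.08350503] tau6 0.1159527339041233 0.01252089351331716 13.3167
```

Call:
step_arm(
  moves=[
    [[0,0,0],[0,0,0.02],10],
    [[0,0,0],[0,0,0.04],10],
    [[0,0,0],[0,0,0.04],10],
  ],
)

```text
clock: 13.57
tcp_pos: [0.5623, 0.0064, 0.0583]
orientation: [0.001, 0.951, 0.31, 0.0]
wrist_force: [-2.2, -0.8, 5.3]
finger_gap: 0.0126
grip_force: 79.5
```

```bash
python3 m.py
```

```text
turned 0.8775280290279087 M [-0.21964087  0.44563782 -0.03703455] F [-2.22857913 -0.82739508  5.30618602] tau6 0.11611054418608546 0.01256103755344152 13.5667
```

Call:
step_arm(
  moves=[
    [[0,0,0],[0,0,0.02],10],
    [[0,0,0],[0,0,0.04],10],
    [[0,0,0],[0,0,0.04],10],
  ],
)

```text
clock: 13.82
tcp_pos: [0.5623, 0.0064, 0.0583]
orientation: [0.001, 0.957, 0.291, 0.0]
wrist_force: [-3.2, -1.8, 5.1]
finger_gap: 0.0121
grip_force: 79.5
```

```bash
python3 m.py
```

```text
turned 0.9174901285036757 M [-0.18574379  0.40299908 -0.03215966] F [-3.16780069 -1.77622107  5.11920485] tau6 0.11627457803115249 0.012119875474709848 13.8167
```

Call:
step_arm(
  moves=[
    [[0,0,0],[0,0,0.02],10],
    [[0,0,0],[0,0,0.04],10],
    [[0,0,0],[0,0,0.04],10],
  ],
)

```text
clock: 14.07
tcp_pos: [0.5623, 0.0064, 0.0583]
orientation: [0.001, 0.962, 0.272, 0.0]
wrist_force: [-2.6, -0.7, 4.6]
finger_gap: 0.0128
grip_force: 79.5
```

```bash
python3 m.py
```

```text
turned 0.95755039705825 M [-0.2577349   0.43815868 -0.10845108] F [-2.55406261 -0.73313623  4.64742801] tau6 0.1176193356513977 0.012767375391103043 14.0667
```

Call:
step_arm(
  moves=[
    [[0,0,0],[0,0,0.02],10],
    [[0,0,0],[0,0,0.04],10],
    [[0,0,0],[0,0,0.04],10],
  ],
)

```text
clock: 14.32
tcp_pos: [0.5623, 0.0063, 0.0583]
orientation: [0.001, 0.968, 0.253, 0.0]
wrist_force: [-1.7, -1.0, 4.9]
finger_gap: 0.0124
grip_force: 79.4
```

```bash
python3 m.py
```

```text
turned 0.9972400839810299 M [-0.31322694  0.44402394  0.1001772 ] F [-1.69899982 -0.96383598  4.94659373] tau6 0.2754029631614685 0.012350930553078447 14.3167
```

Torque has jumped to about 0.27. I hold briefly to check that it is steady.

Call:
step_arm(
  moves=[
    [[0,0,0],[0,0,0],10],
    [[0,0,0],[0,0,0],10],
  ],
)

```text
clock: 14.48
tcp_pos: [0.5623, 0.0063, 0.0583]
orientation: [0.001, 0.967, 0.253, 0.0]
wrist_force: [-2.0, -1.1, 5.1]
finger_gap: 0.0122
grip_force: 79.4
```

```bash
python3 m.py
```

```text
turned 0.9966199528052033 M [-0.24833928  0.48367092  0.10961058] F [-1.97688432 -1.11997929  5.10492542] tau6 0.06610649870708585 0.01218017023452387 14.4833
```

Call:
step_arm(
  moves=[
    [[0,0,0],[0,0,0.01],10],
    [[0,0,0],[0,0,0.02],10],
    [[0,0,0],[0,0,0.02],10],
  ],
)

```text
clock: 14.73
tcp_pos: [0.5623, 0.0063, 0.0583]
orientation: [0.001, 0.97, 0.243, 0.0]
wrist_force: [-1.9, -1.6, 4.4]
finger_gap: 0.0126
grip_force: 79.5
```

```bash
python3 m.py
```

```text
turned 1.0165457946594678 M [-0.27761524  0.45859072  0.19570682] F [-1.92330876 -1.5978347   4.44027926] tau6 0.31324658542871475 0.012604626740362898 14.7333
```

Torque is now 0.31 N m, a firm nip. I let go and rise.

Call:
step_arm(
  moves=[
    [[0,0,0],[0,0,0],20],
    [[0,0,0],[0,0,0],40],
    [[0,0,0],[0,0,0],40],
    [[0,0,-10],[0,0,0],40],
    [[0,0,-40],[0,0,0],40],
    [[0,0,-80],[0,0,0],40],
    [[0,0,-110],[0,0,0],40],
    [[0,0,-110],[0,0,0],40],
  ],
)

```text
clock: 15.4
tcp_pos: [0.5661, 0.0063, 0.1752]
orientation: [0.002, 0.97, 0.243, 0.006]
wrist_force: [1.3, 0.2, 0.3]
finger_gap: 0.0402
grip_force: 0.0
```

```bash
python3 m.py; python3 - <<'E'
from h import *
im=imaging.read_camera("wrist");cv2.imwrite("pics/w5.png",cv2.resize(im[30:330,190:450,::-1],None,fx=2,fy=2))
E
```

```text
turned 1.0177538521379266 M [ 0.03296103 -0.10043365  0.03633025] F [1.2718341  0.18916755 0.32190143] tau6 -0.0007338501382037066 0.04017807495189507 15.4
```

View pics/w5.png

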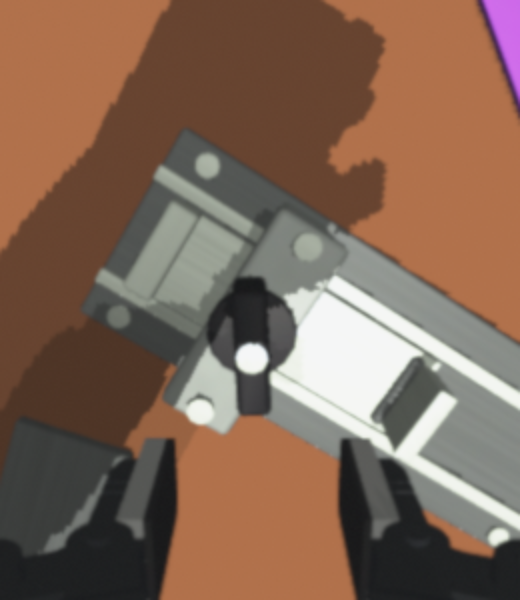

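The bar at crop (252,345) has turned with the gripper, about 1 rad from the channel. The plate butts the stop at (180,265), and the fingers are clear.

```bash
python3 -c "
from workcell import env;print(env.hand_in())"
```

```text
the job is handed in; nothing more can be done
None
```

The job is handed in, though it returned no verdict: the bracket sits against the stop (last push about 11 N), and the knob was turned about 1.0 rad to roughly 0.31 N m and let go.

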